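# Find the open head of the toy-eye press with the go gauge

## Task

Only one of the three heads of the toy-eye setting press is set right, and you cannot see which. Take the go gauge by its blue handle and try its blade under the sprung orange finger into the throat of one head after another: where it jams, draw it out and try the next. Where it slides in, push it fully home, handle against the tongue, and leave it standing there on the table with the finger resting on the blade; do not disturb the other things on the table.

Things in the scene. Friction and masses are not known exactly. Their poses are not given: they have to be found in the camera images.
- gauge: Loose go gauge, about 0.16 kg, standing on the table: a blue handle block 80 long (x) x 22 wide (y) x 45 tall, with a flat steel blade 85 long x 24 wide x 4 thick out of the middle of its +x end, blade underside 20 above the handle's foot. Origin: centre of the handle's underside; x towards the nose, z up. Grip it across the 22 mm from above; it may slide on the table.
- gauge_nose (a point): Middle of the blade's front end, 125 ahead of the gauge's origin and 22 above it (mid-thickness).
- press: Green fixed press, 140 deep x 250 wide x 110 tall, three alike heads 75 apart (left = +y). Origin: on the table below the middle throat's mouth; x points into the throats; body front face at x = 0. Throats are level gaps 34 wide, 8 high, 70 deep, open to the front only. In two of them, drawn anew each time, a hidden die stops the blade dead 15 inside the mouth; the third is free.
- throat_left (a point): Middle of the left throat's mouth on its floor, 18.5 above the table, at y = 75 in the press frame; axes as the press. In front of every throat a steel tongue, 46 wide, its top level with the floor, stands 40 out towards the robot; two cheeks on it, 34 apart inside, 16 long from its front end, reach 44 above the table.
- throat_middle (a point): Middle of the middle throat's mouth on its floor, 18.5 above the table, at y = 0 in the press frame; axes as the press. With the handle standing on the table, the blade's underside runs 1.5 above tongue and throat floor; its top is 2.5 below the throat's roof.
- throat_right (a point): Middle of the right throat's mouth on its floor, 18.5 above the table, at y = -75 in the press frame; axes as the press. Fully home (any head): the handle's front face meets the tongue's front end, nose 45 inside the mouth.
- finger_left (a joint): Orange sprung hold-down finger, 20 wide, over the left tongue: hinged between the cheeks 38 above the table, 32 before the mouth, sloping down to a tip 20 above the table by the mouth. In rad: 0 = down, grows as the tip rises. The blade's nose lifts it with 1 to 2 N; it then rests on the blade at 0.1 to 0.2.
- finger_middle (a joint): Orange sprung hold-down finger, 20 wide, over the middle tongue: hinged between the cheeks 38 above the table, 32 before the mouth, sloping down to a tip 20 above the table by the mouth. In rad: 0 = down, grows as the tip rises. The blade's nose lifts it with 1 to 2 N; it then rests on the blade at 0.1 to 0.2.
- finger_right (a joint): Orange sprung hold-down finger, 20 wide, over the right tongue: hinged between the cheeks 38 above the table, 32 before the mouth, sloping down to a tip 20 above the table by the mouth. In rad: 0 = down, grows as the tip rises. The blade's nose lifts it with 1 to 2 N; it then rests on the blade at 0.1 to 0.2.
- spool: Bystander: black thread spool, 38 dia x 52 tall (mm). Origin: centre of its underside. To be left alone.
- drink_can: Bystander: green drink can, 66 dia x 115 tall (mm). Origin: centre of its underside. To be left alone.
- eye_tray: Bystander: wooden compartment tray, 100 x 130 x 30 (mm). Origin: centre of its underside. To be left alone.
- toy_bear: Bystander: hard plastic toy bear, about 60 wide x 99 tall (mm). Origin: centre of its underside. To be left alone.
- eraser: Bystander: blue and yellow block, 70 x 45 x 32 (mm). Origin: centre of its underside. To be left alone.
- tape_roll: Bystander: paper-coloured roll ring, 90 dia x 20 tall (mm). Origin: centre of its underside. To be left alone.
- bead_jar: Bystander: amber jar, 68 dia x 85 tall (mm). Origin: centre of its underside. To be left alone.
There are look-alikes about, which are no part of the job. Several things have the shape of the gauge; the one meant has the colours described above.

How it is judged (in metres and radians):
At the end, for the whole second after the job is handed in: The gauge stands released, at rest, upright on the table (within 8 mm, 0.12 rad), in line with the press within 0.15 rad, its nose 38 mm or more inside one throat (45 is home), within 8 mm of its middle, and that head's finger raised above 0.05 rad by the blade (((x of gauge_nose in the frame of throat_left above 0.038 m and y of gauge_nose in the frame of throat_left between -0.008 and 0.008 m and z of gauge_nose in the frame of throat_left between 0 and 0.008 m and value of joint finger_left above 0.05 rad) or (x of gauge_nose in the frame of throat_middle above 0.038 m and y of gauge_nose in the frame of throat_middle between -0.008 and 0.008 m and z of gauge_nose in the frame of throat_middle between 0 and 0.008 m and value of joint finger_middle above 0.05 rad) or (x of gauge_nose in the frame of throat_right above 0.038 m and y of gauge_nose in the frame of throat_right between -0.008 and 0.008 m and z of gauge_nose in the frame of throat_right between 0 and 0.008 m and value of joint finger_right above 0.05 rad)) and angle between the x axis of gauge and the x axis of press, either way round below 0.15 rad and angle between gauge's own z axis and vertical below 0.12 rad and height (world z) of gauge below 0.008 m and linear speed of gauge below 0.01 m/s); the robot touches nothing.
It fails at once if one of the bystanders is moved more than 30 mm (distance of any of spool, drink_can, eye_tray, toy_bear, eraser, tape_roll, bead_jar from where it was at the start of the episode above 0.03 m).
It also fails if it takes over 51 s, if anything falls off the work surface, if the arm or the gripper's body presses on something with over 40 N, if the wrist force passes 120 N, or if a joint passes its speed limit or range.

## Robot

A 6-joint arm with a two-finger parallel gripper is mounted at the origin on the work surface. World frame = base frame: x ahead of the robot, y to its left, z up, the work surface at z = 0. Lengths are in mm, angles in rad, forces in N, time in s.
With the tool pointing down it reaches from about 225 to 875 mm from the base axis. Payload 3.4 kg.
Tool frame: the origin (TCP) lies midway between the tips of the shut fingers; the grasp point (between the pads) lies 19 mm behind it; z points along the fingers, y is the line along which they close (so a half turn about z gives the same grasp; the last joint's range is limited). The gripper opens to 85 mm and grips with 20 to 120 N. Pads are 22 mm wide; open, the fingers measure 114 mm over their backs; the gripper's body (76 mm by 85 mm) begins 54 mm behind the grasp point. The pads swing forward as they close: fully open they stand 13 mm farther back than shut.
Start: joints at [-1.437, 0.276, 1.505, -0, 1.361, -0.121], TCP at [144.927, -556.47, 231.328] pointing down, gripper open.
Joint ranges: [-2.89, 2.89], [-0.75, 2.08], [0.22, 2.7], [-1.18, 4.32], [0.11, 2.71], [-2.7, 2.7]. Speed limits (rad/s): [2.57, 2.57, 3.14, 3.14, 3.14, 3.14].

## Interface

Orientations are given as a unit quaternion [x, y, z, w].
In Python, from station import env gives the robot as it stands.
- The arm moves only by the tool carry_out, never from a script. Its argument "increments" is text: rows parted by semicolons, each of 6 numbers parted by spaces: the shift along the tool's x, y, z in mm, then the turn, a rotation vector about the tool's x, y, z in rad. In form: x y z wx wy wz; .... A call has 1 to 12 rows; each row is the pose to reach, as a shift and turn from the pose commanded when the call began, along the tool's axes at that moment; what a row does not reach only later rows make up. A row lasts 1/8 s, in which the tool goes at most 62.5 mm and 10.7 degrees, less where a joint would pass 70% of its speed; a pose out of reach is approached as far as the arm can. A call with a gripper value outside its range is refused whole. "hand" is the opening, from 0 (shut) to 1 (fully open), set as the call begins (left out, the last holds). The fingers move at their own pace and stop on an object; the grip force is fixed at half the most. Time passes only in rows, so rows that repeat a pose let the fingers close. It gives the time, the measured TCP pose, the force, the opening and the grip force at its end, in the units of the state.
- env.read_state(): the state, without advancing time (a new reading comes with each control period).
- env.get_image(name): name is "side" or "top" or "wrist"; returns a dict with "color" (384x512x3 uint8, red, green, blue), "vfov" (degrees; the focal length in pixels is half the picture's height over the tangent of half this angle, whatever the lens; pixels are square), "cx", "cy" (the principal point, pixels), "k1" (the pictures are not rectified: a ray, as slopes to the right and down, at radius r is drawn at 1 + k1 r^2 times it, then the intrinsics apply), "origin" and "orientation" of the camera in the world; the wrist camera has in their place "mount" (4x4, takes a point from camera to tool coordinates, whose origin is the TCP and whose axes are the flange's). Camera axes: x right, y down, z forward; pixel columns grow to the right and rows downward; lengths in mm; the calibration is good to about 2 mm. A picture is of the moment at which its call begins: read the wrist's pose just before it. There is no depth.
- env.sign_off(): hands the job in; it is judged then, once.
Trained networks look in a picture, given as the dict that the camera call returned (one of the last four; its "shot" number tells which), for a name from the list of things; names that differ only in an ending like _2 or _b are one class to them, and where a whole thing is asked for, a point or a joint stands for the part that bears it (a point fixed in the world has none). Each returns a list of dicts, best first, with "conf" (0 to 1); they miss things now and then, are a little off and sometimes report something else, mostly with a low value. They report only what shows in the picture. A call takes as long as a camera call. They do not tell look-alikes from the thing itself.
- env.find_in(picture, target): "centre" ([row, column] in pixels, amid what is visible of it).
- env.tip_of(picture, target): "centre" ([row, column] in pixels: a listed point, or the origin of a listed thing).
The state is a dict: "time": time; "joint_pos": joint angles; "qvel": joint speeds; "tau": joint torques, N m; "eef_pos": TCP position; "tool_rot": TCP orientation; "force": force on the tool from outside, world axes, zero at the start; "wrist_torque": the same for the moment, N m; "finger_gap": finger opening in mm; "grip_force": force on a finger pad.
Only numpy, scipy, OpenCV 4.12 (cv2) and the standard library are available. Lean on these libraries where they do the work, as an engineer would, in place of code of your own. Each camera call takes 0.05 s, during which the arm holds its last target. There are 200 camera calls.

## Working session

There is one attempt and no reset: what is moved stays moved. The work goes in short steps, Python scripts to look and compute and a tool call to move; the robot and the scene stay as the last step left them, time stands still between calls to the robot, and variables do not carry over. Pictures are saved under pics/ and viewed, at most 10 in all, crops included, and the job is handed in when it is done.

Besides the shell and the picture viewer there is one more tool, called after ">>>" in YAML: its name, and indented under it one key for each argument. carry_out: Moves the arm, as the interface text tells. Its arguments: {"type":"object","properties":{"increments":{"type":"string"},"hand":{"type":"number"}},"required":["increments"]}

```bash
mkdir -p pics; cat > h.py <<'E'
import numpy as np, cv2, json
from scipy.spatial.transform import Rotation as R
from station import env
def cam(p, st=None):
    if 'mount' in p:
        T=np.eye(4); T[:3,:3]=R.from_quat(st['tool_rot']).as_matrix(); T[:3,3]=st['eef_pos']
        M=T@np.array(p['mount']); return M[:3,3],M[:3,:3]
    o=np.array(p['orientation']); 
    return np.array(p['origin']), (R.from_quat(o).as_matrix() if o.size==4 else o.reshape(3,3))
def f(p): return p['color'].shape[0]/2/np.tan(np.radians(p['vfov'])/2)
def toworld(p,rc,z,st=None):
    o,M=cam(p,st); d=np.array([(rc[1]-p['cx'])/f(p),(rc[0]-p['cy'])/f(p)])
    u=d.copy()
    for _ in range(20): u=d/(1+p['k1']*(u@u))
    v=M@np.array([u[0],u[1],1]); return o+v*(z-o[2])/v[2]
def topix(p,X,st=None):
    o,M=cam(p,st); c=M.T@(np.array(X,float)-o); u=c[:2]/c[2]; u=u*(1+p['k1']*(u@u))
    return np.array([u[1]*f(p)+p['cy'],u[0]*f(p)+p['cx']])
def save(p,n): cv2.imwrite('pics/'+n,p['color'][:,:,::-1])
E
python3 - <<'E'
from h import *
st=env.read_state(); print(st)
for n in ['top','side']:
    p=env.get_image(n); save(p,n+'0.png')
    print(n,{k:v for k,v in p.items() if k!='color'})
    for t in ['gauge','gauge_nose','press','throat_left','throat_middle','throat_right']:
        print(t,[(np.round(d['centre']),round(d['conf'],2),np.round(toworld(p,d['centre'],{'gauge':0,'press':0,'gauge_nose':22}.get(t,18.5)),0)) for d in env.tip_of(p,t)])
a=[cv2.imread(f'pics/{n}0.png') for n in ['top','side']]
cv2.imwrite('pics/top0b.png',cv2.resize(a[0],(800,600),interpolation=cv2.INTER_CUBIC))
E
```

```text
{'time': 0.0, 'joint_pos': array([-1.43694577e+00,  2.76604377e-01,  1.50611693e+00,  7.76994577e-06,
        1.36072811e+00, -1.20967701e-01]), 'qvel': array([ 4.86650204e-04, -2.82860624e-04, -4.77556073e-04,  1.30672679e-03,
       -1.15261806e-04, -8.82048672e-05]), 'tau': array([-8.00860180e-04, -4.16782844e+01, -2.45808560e+01, -4.07461230e-04,
        1.10542215e-02,  1.87033254e-05]), 'eef_pos': array([ 144.88426538, -555.90014863,  230.44083462]), 'tool_rot': array([ 9.91894107e-01,  1.27063838e-01, -2.18132162e-06, -9.28386346e-04]), 'force': array([-0.24631668,  0.58966292, -0.52586583]), 'wrist_torque': array([0.01480239, 0.05294533, 0.01203823]), 'grip_force': 0.0, 'finger_gap': 85.24812085514773}
top {'vfov': 42.9456420977426, 'cx': 251.0626393477751, 'cy': 194.9183260698611, 'k1': 0.05691840151735144, 'origin': array([ 403.58835431,  -20.24717006, 1681.42282158]), 'orientation': array([ 0.71320079, -0.69933614,  0.03247021, -0.03491818]), 'shot': 1}
gauge [(array([240., 400.]), 0.91, array([ 419., -523.,    0.])), (array([200., 322.]), 0.83, array([ 550., -260.,    0.]
[... 661 characters left out ...]
9, 502.5058652 , 865.03934408]), 'orientation': array([-0.37582709,  0.84673914, -0.34575562,  0.14913038]), 'shot': 2}
gauge [(array([173., 308.]), 0.86, array([ 533., -245.,    0.])), (array([246., 239.]), 0.72, array([465., 106.,   0.]))]
gauge_nose [(array([144., 279.]), 0.93, array([ 680., -256.,   22.])), (array([278., 252.]), 0.91, array([356., 155.,  22.])), (array([138., 263.]), 0.26, array([ 740., -237.,   22.]))]
press [(array([196., 206.]), 0.95, array([673.,  60.,   0.]))]
throat_left [(array([202., 183.]), 0.62, array([680., 135.,  18.]))]
throat_middle [(array([190., 201.]), 0.94, array([684.,  66.,  18.]))]
throat_right [(array([181., 226.]), 0.81, array([667., -15.,  18.]))]
```

View pics/top0b.png

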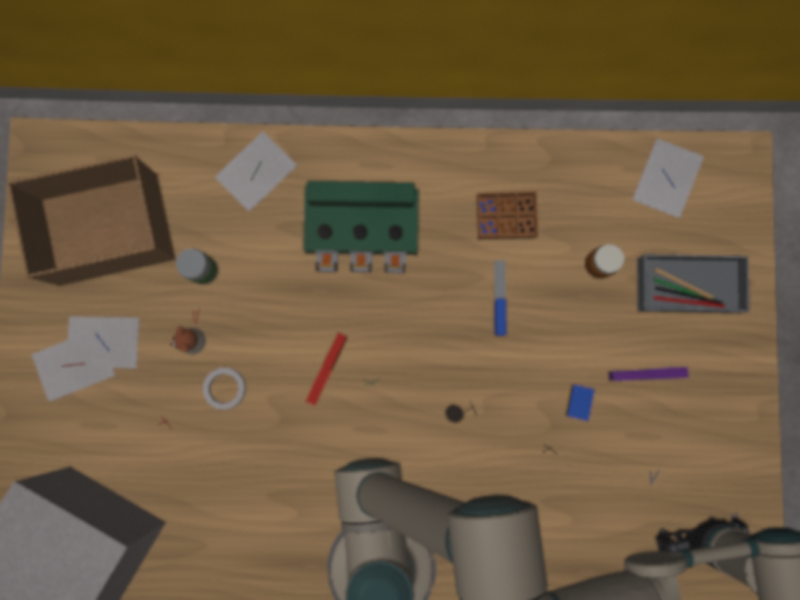

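View pics/side0.png

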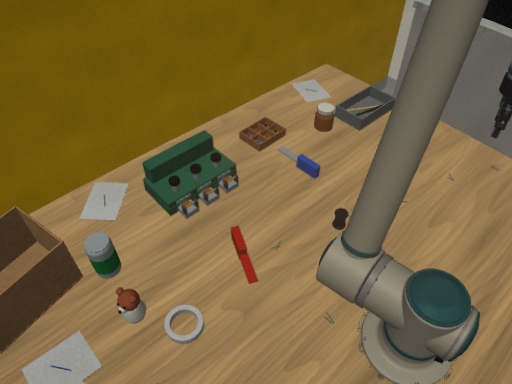

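The top view shows the blue-handled gauge at about (500, 300) in the enlarged picture, nose pointing to the press direction. The press is at (360, 220) with its three tongues at about y = 262. The look-alikes are red and purple. The side view agrees.

```bash
cat >> h.py <<'E'
def blue(p,st=None,zt=45,near=None):
    hsv=cv2.cvtColor(p['color'],cv2.COLOR_RGB2HSV)
    m=cv2.inRange(hsv,(108,130,60),(125,255,255)); n,l,s,c=cv2.connectedComponentsWithStats(m)
    out=[]
    for i in range(1,n):
        if s[i,4]<60: continue
        rc=np.argwhere(l==i); W=np.array([toworld(p,q,zt,st)[:2] for q in rc[::max(1,len(rc)//400)]])
        r=cv2.minAreaRect(W.astype(np.float32)); b=cv2.boxPoints(r); e=b[1]-b[0] if np.linalg.norm(b[1]-b[0])>np.linalg.norm(b[2]-b[1]) else b[2]-b[1]
        if e[0]<0:e=-e
        out.append((np.round(W.mean(0),1),np.round(r[0],1),np.round(sorted(r[1]),1),round(float(np.arctan2(e[1],e[0])),3)))
    return out
def moveto(st,X,yaw):
    """row (tool frame) to bring TCP to X pointing down with tool x at world yaw"""
    Rt=R.from_quat(st['tool_rot']); d=Rt.inv().apply(np.array(X)-st['eef_pos'])
    G=R.from_matrix(np.array([[np.cos(yaw),np.sin(yaw),0],[np.sin(yaw),-np.cos(yaw),0],[0,0,-1]]))
    return np.round(d,1), np.round((Rt.inv()*G).as_rotvec(),4)
E
python3 - <<'E'
from h import *
st=env.read_state()
for n in ['top','side']:
    p=env.get_image(n); print(n,blue(p))
print(moveto(st,[545,-250,230],0))
E
```

```text
top [(array([ 539. , -244.9]), array([ 539. , -243.3]), array([16.7, 70.9]), 0.006), (array([ 360.4, -414.3]), array([ 360.7, -414.4]), array([40.4, 61.6]), -0.202)]
side [(array([ 539. , -243.1]), array([ 539.3, -241.1]), array([28.7, 76.5]), 0.038)]
(array([ 464.4, -195.8,    1.3]), array([ 2.000e-04, -0.000e+00,  2.548e-01]))
```

>>> carry_out:
  increments: "45 -20 0 0 0 0.03; 91 -41 0 0 0 0.06; 137 -62 0 0 0 0.09; 183 -82 0 0 0 0.12; 228 -103 0 0 0 0.15; 274 -123 0 0 0 0.18; 320 -144 5 0 0 0.2; 365 -164 15 0 0 0.22; 410 -185 25 0 0 0.24; 456 -205 35 0 0 0.255; 456 -205 35 0 0 0.255; 456 -205 35 0 0 0.255"
  hand: 0.7

```text
time: 2.3
eef_pos: [534.3, -243.3, 196.2]
tool_rot: [1.0, 0.0, -0.0, 0.0]
force: [-0.2, 0.0, 0.3]
finger_gap: 59.7
grip_force: 0.0
```

```bash
python3 - <<'E'
from h import *
st=env.read_state(); p=env.get_image('wrist'); save(p,'w1.png'); print(p['mount'])
print(blue(p,st)); 
for t in ['gauge','gauge_nose']: print(t,[(np.round(toworld(p,d['centre'],22 if 'n' in t else 0,st)),round(d['conf'],2)) for d in env.tip_of(p,t)])
print(topix(p,st['eef_pos'],st), topix(p,[580,-243,45],st))
E
```

```text
[[-9.48900848e-04 -9.46136990e-01 -3.23765185e-01  8.33966956e+01]
 [ 9.99999297e-01 -1.12785169e-03  3.65085633e-04  2.36089850e-01]
 [-7.10580132e-04 -3.23764611e-01  9.46137396e-01 -1.42396575e+02]
 [ 0.00000000e+00  0.00000000e+00  0.00000000e+00  1.00000000e+00]]
[(array([ 541.9, -247.5]), array([ 540.5, -247.4]), array([18.1, 75. ]), 0.013), (array([ 393.6, -411.2]), array([ 390.4, -413.7]), array([26.8, 43.3]), 1.368)]
gauge [(array([ 544., -245.,    0.]), 0.95), (array([ 423., -524.,    0.]), 0.86)]
gauge_nose [(array([ 661., -245.,   22.]), 0.94)]
[246.83548536 257.77474299] [132.94518543 257.53882918]
```

View pics/w1.png

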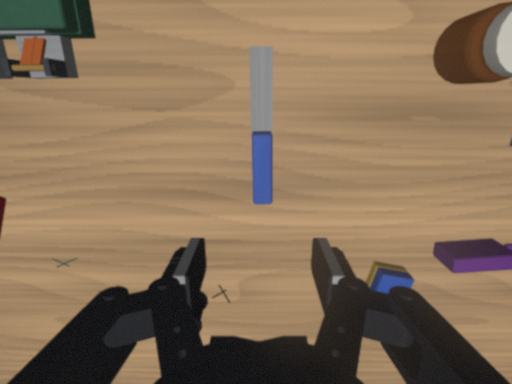

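The wrist view shows the blue gauge at (262, 130), square with the tool and handle between rows 130 and 203; the right tongue is visible at top left. Going down onto the handle.

>>> carry_out:
  increments: "7 3 40 0 0 -0.01; 7 3 85 0 0 -0.01; 7 3 130 0 0 -0.01; 7 3 165 0 0 -0.01; 7 3 186 0 0 -0.01; 7 3 189 0 0 -0.01; 7 3 189 0 0 -0.01"

```text
time: 3.32
eef_pos: [541.7, -247.1, 8.1]
tool_rot: [1.0, 0.004, 0.001, 0.0]
force: [-0.5, -1.0, 0.7]
finger_gap: 59.6
grip_force: 0.0
```

>>> carry_out:
  increments: "0 0 0 0 0 0; 0 0 0 0 0 0; 0 0 0 0 0 0; 0 0 0 0 0 0"
  hand: 0

```text
time: 3.82
eef_pos: [542.2, -246.6, 8.4]
tool_rot: [1.0, 0.005, 0.001, 0.001]
force: [-1.4, -0.3, 5.6]
finger_gap: 21.2
grip_force: 59.7
```

>>> carry_out:
  increments: "0 0 -20 0 0 0; 0 0 -50 0 0 0; -20 -10 -70 0 0 0; -40 -40 -70 0 0 0; -60 -80 -70 0 0 0; -72 -120 -70 0 0 0; -72 -160 -70 0 0 0; -72 -195 -70 0 0 0; -72 -220 -70 0 0 0; -72 -232 -70 0 0 0; -72 -232 -70 0 0 0"

```text
time: 5.2
eef_pos: [467.1, -14.6, 77.2]
tool_rot: [1.0, 0.006, -0.0, 0.0]
force: [0.1, -0.4, -1.1]
finger_gap: 21.3
grip_force: 58.9
```

```bash
cat > look.py <<'E'
from h import *
import sys
st=env.read_state(); p=env.get_image('wrist'); save(p,sys.argv[1]); print(st['eef_pos'],R.from_quat(st['tool_rot']).as_matrix()[:2,0],st['force'],st['finger_gap'])
for q,s in ((p,st),(env.get_image('top'),None)):
  for t in ['gauge_nose','press','throat_left','throat_middle','throat_right']:
    z={'gauge_nose':22+st['eef_pos'][2]-8.4,'press':0}.get(t,18.5)
    print(t,[(np.round(d['centre']),np.round(toworld(q,d['centre'],z,s)[:2],1),round(d['conf'],2)) for d in env.tip_of(q,t)][:2])
# orange finger hue centres
  m=cv2.inRange(cv2.cvtColor(q['color'],cv2.COLOR_RGB2HSV),(4,150,120),(14,255,255)); n,l,sx,c=cv2.connectedComponentsWithStats(m)
  print('orange',[(np.round(c[i]),sx[i,4],np.round(toworld(q,c[i][::-1],30,s)[:2],1)) for i in range(1,n) if sx[i,4]>25])
E
python3 look.py w2.png
```

```text
[467.11517066 -14.56213927  77.18309708] [0.99993645 0.0112702 ] [ 0.13701348 -0.42231008 -1.05739047] 21.321701710648682
gauge_nose [(array([330.,  65.]), array([417.8,  99.2]), 0.56)]
press []
throat_left []
throat_middle []
throat_right []
orange []
gauge_nose [(array([256., 199.]), array([353.8, 151.3]), 0.88), (array([184., 250.]), array([592.5,  -9.3]), 0.44)]
press [(array([166., 229.]), array([662.8,  67.3]), 0.81)]
throat_left [(array([163., 209.]), array([671.5, 134.8]), 0.94)]
throat_middle [(array([161., 230.]), array([677.1,  60.5]), 0.87), (array([170., 385.]), array([ 655.4, -469.4]), 0.22)]
throat_right [(array([161., 255.]), array([681.2, -23.4]), 0.7)]
orange [(array([230., 166.]), np.int32(26), array([658.5,  59.2])), (array([209., 228.]), np.int32(39), array([445.3, 126.6])), (array([203., 250.]), np.int32(37), array([373. , 144.3]))]
```

View pics/w2.png

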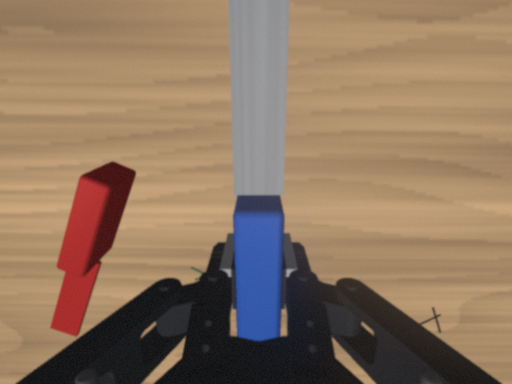

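The wrist view shows the gauge held straight at column 258, the red look-alike at left, and the press out of view. I'll rise and look at the heads.

>>> carry_out:
  increments: "10 -5 -30 0 0 -0.0; 30 -10 -70 0 0 0; 50 -20 -110 0 0 0; 65 -28 -150 0 0 0; 70 -30 -170 0 0 0; 70 -30 -170 0 0 0; 70 -30 -170 0 0 0"

```text
time: 6.68
eef_pos: [535.8, 15.8, 246.0]
tool_rot: [1.0, 0.005, -0.001, -0.0]
force: [-0.6, 0.4, -2.8]
finger_gap: 20.9
grip_force: 58.9
```

```bash
python3 look.py w3.png | head -8
```

```text
[535.78495377  15.79562074 245.96175797] [0.99994894 0.00973132] [-0.57563871  0.43943118 -2.75045167] 20.93467796566411
gauge_nose [(array([277., 164.]), array([524.8,  66.7]), 0.74), (array([ 44., 285.]), array([639.4,   5.3]), 0.27)]
press [(array([ 44., 226.]), array([678.3,  56.5]), 0.86)]
throat_left [(array([ 45., 160.]), array([674.2, 133.8]), 0.91)]
throat_middle [(array([ 40., 224.]), array([679.5,  57.2]), 0.95)]
throat_right [(array([ 44., 287.]), array([676.2, -17.5]), 0.7)]
orange [(array([158.,  58.]), np.int32(372), array([658.3, 133.2])), (array([222.,  58.]), np.int32(305), array([658.5,  59.3])), (array([291.,  59.]), np.int32(119), array([658.8, -22.1]))]
gauge_nose [(array([237., 438.]), array([ 429.6, -554. ]), 0.76), (array([257., 199.]), array([355.4, 132.2]), 0.46)]
```

View pics/w3.png

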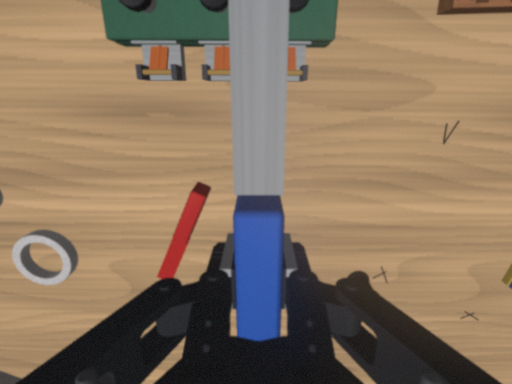

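```bash
python3 - <<'E'
from h import *
st=env.read_state(); p=env.get_image('wrist')
w=lambda r,c,z: np.round(toworld(p,[r,c],z,st),1)
z0=st['eef_pos'][2]-8.4
print('handle front',w(196,258.5,z0+45),w(340,258.5,z0+45),st['eef_pos'])
print('blade mid at front',w(193,258.5,z0+24))
for z in (44,): print('tongue L',w(80,137,z),w(80,185,z),'Rright',w(80,308,z),'midleft',w(80,202,z))
print('front low',w(45,104,0),w(45,337,0),'z110',w(45,104,110),w(45,337,110))
g=p['color'][:50].astype(int); m=(g[:,:,1]>g[:,:,0]+15)&(g[:,:,1]>40)
xs=[c for c in list(range(108,135))+list(range(312,334))]
low=[(np.where(m[:,c])[0].max(),c) for c in xs]
L=np.array([toworld(p,q,44,st)[:2] for q in low]); print('yaw front',np.polyfit(L[:,1],L[:,0],1)[0], L.mean(0))
rows=range(10,38); e=[np.where(m[r])[0] for r in rows]; print([(a.min(),a.max()) for a in e][::6])
for t in ['throat_left','throat_middle','throat_right']: print(t,[np.round(toworld(p,d['centre'],18.5,st)[:2],1) for d in env.tip_of(p,t)][:1])
E
```

```text
handle front [581.7  15.8 283.9] [506.2  15.1 283.9] [536.96399093  15.78132246 247.27600847]
blade mid at front [575.6  15.7 262.9]
tongue L [635.6 156.3  44. ] [635.9 100.8  44. ] Rright [637.1 -41.3  44. ] midleft [636.1  81.1  44. ]
front low [678.4 210.5   0. ] [680.7 -82.4   0. ] z110 [662.  155.7 110. ] [663.7 -54.5 110. ]
yaw front -0.013223012415077805 [676.4520359   68.61900645]
[(np.int64(104), np.int64(335)), (np.int64(105), np.int64(334)), (np.int64(105), np.int64(334)), (np.int64(106), np.int64(333)), (np.int64(107), np.int64(333))]
throat_left [array([673.9, 134.8])]
throat_middle [array([676.6,  53.9])]
throat_right [array([679.5, -21.3])]
```

The wrist view shows all three tongues, at columns 161, 224 and 290 and about row 62; the right one is half hidden by the blade. The red look-alike is out of the way of the right and middle lanes. I'll start with the right head.

>>> carry_out:
  increments: "-20 15 20 0 0 0; -45 35 60 0 0 0; -45 35 105 0 0 0; -45 35 150 0 0 0; -45 35 190 0 0 0; -45 35 220 0 0 0; -45 35 234 0 0 0; -45 35 239 0 0 0; -45 35 239 0 0 0"

```text
time: 8.6
eef_pos: [493.4, -19.8, 9.2]
tool_rot: [1.0, 0.005, 0.001, 0.0]
force: [0.9, -0.7, -1.5]
finger_gap: 21.3
grip_force: 59.1
```

```bash
python3 - <<'E'
from h import *
st=env.read_state(); print(st['force'],st['eef_pos']); 
a=env.get_image('top'); b=env.get_image('side')
A=a['color'][140:210,180:300,::-1]; B=b['color'][150:240,150:270,::-1]
cv2.imwrite('pics/c1.png',np.vstack([cv2.resize(A,(480,280),interpolation=3),cv2.resize(B,(480,300))]))
print(blue(a,zt=46),blue(b,zt=46)); np.save('top1.npy',a['color'])
E
```

```text
[ 0.93492169 -0.66544459 -1.52273327] [493.41506148 -19.82036738   9.2461153 ]
[(array([ 360.4, -414. ]), array([ 360.7, -414.1]), array([40.3, 61.6]), -0.202)] [(array([ 352.7, -398.1]), array([ 352.4, -397.9]), array([52.4, 71.1]), -0.189), (array([465.8, -10.7]), array([464.2, -13. ]), array([30.2, 68.7]), -0.756)]
```

View pics/c1.png

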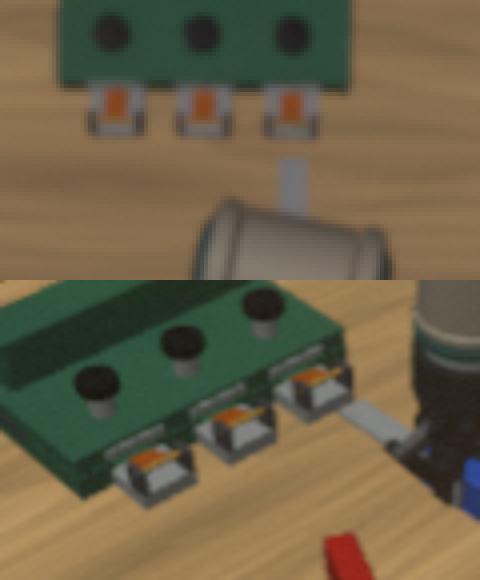

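The crop shows the blade (column 293) lined up with the right tongue (column 292), with the nose about 18 mm short of it. Pushing in.

>>> carry_out:
  increments: "8 0 0 0 0 0; 17 0 0 0 0 0; 26 0 0 0 0 0; 35 0 0 0 0 0; 44 0 0 0 0 0; 53 0 0 0 0 0; 60 0 0 0 0 0; 65 0 0 0 0 0; 70 0 0 0 0 0; 75 0 0 0 0 0; 80 0 0 0 0 0; 82 0 0 0 0 0"

```text
time: 10.2
eef_pos: [573.7, -18.8, 8.6]
tool_rot: [1.0, 0.005, -0.001, -0.0]
force: [-6.3, -1.1, 8.0]
finger_gap: 21.5
grip_force: 60.1
```

>>> carry_out:
  increments: "2 0 0 0 0 0; 4 0 0 0 0 0; 6 0 0 0 0 0; 6 0 0 0 0 0"

```text
time: 10.7
eef_pos: [580.0, -18.7, 8.6]
tool_rot: [1.0, 0.005, -0.001, -0.0]
force: [-3.3, -0.2, 6.0]
finger_gap: 21.3
grip_force: 60.1
```

>>> carry_out:
  increments: "3 0 0 0 0 0; 6 0 0 0 0 0; 9 0 0 0 0 0; 12 0 0 0 0 0; 14 0 0 0 0 0; 14 0 0 0 0 0"

```text
time: 11.45
eef_pos: [594.1, -18.6, 8.5]
tool_rot: [1.0, 0.005, -0.0, 0.0]
force: [-3.5, -0.3, 5.2]
finger_gap: 21.6
grip_force: 60.1
```

>>> carry_out:
  increments: "2 0 0 0 0 0; 4 0 0 0 0 0; 6 0 0 0 0 0; 6 0 0 0 0 0"

```text
time: 11.95
eef_pos: [598.2, -18.5, 8.6]
tool_rot: [1.0, 0.005, -0.002, -0.0]
force: [-8.1, 0.3, 8.5]
finger_gap: 21.2
grip_force: 60.7
```

Resistance comes only at about 598, where I expected home, so the right head is the free one. I'll release and rise straight up.

>>> carry_out:
  increments: "0 0 0 0 0 0; 0 0 0 0 0 0; 0 0 0 0 0 0; 0 0 0 0 0 0; 0 0 -15 0 0 0; 0 0 -45 0 0 0; 0 0 -80 0 0 0; -20 0 -120 0 0 0; -50 0 -160 0 0 0; -80 0 -190 0 0 0; -80 0 -190 0 0 0; -80 0 -190 0 0 0"
  hand: 0.6

```text
time: 13.45
eef_pos: [520.7, -19.4, 198.6]
tool_rot: [1.0, 0.005, 0.001, 0.0]
force: [-0.5, -1.0, -0.6]
finger_gap: 51.6
grip_force: 0.0
```

```bash
python3 - <<'E'
from h import *
st=env.read_state(); print(st['force'],st['eef_pos']); 
p=env.get_image('wrist'); b=env.get_image('side')
print(blue(p,st))
B=b['color'][150:240,150:290,::-1]
cv2.imwrite('pics/c2.png',np.hstack([p['color'][:300,150:400,::-1],cv2.resize(B,(466,300),interpolation=3)]))
E
```

```text
[-0.47839156 -1.0018595  -0.59999878] [520.72761771 -19.37230927 198.62606594]
[(array([598.5, -18. ]), array([596.9, -18.6]), array([18.7, 75.5]), 0.012)]
```

View pics/c2.png

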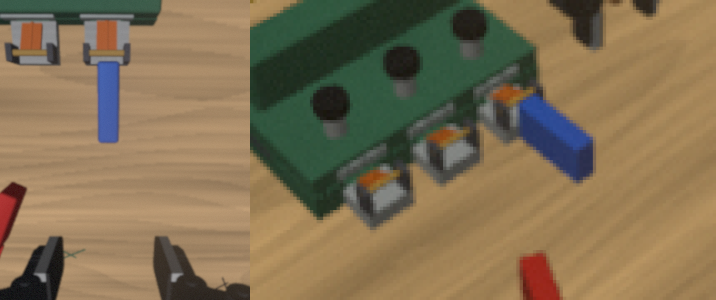

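The gauge stands upright on the table with its handle against the right tongue, the blade under the finger, and the gripper clear. Handing in.

```bash
python3 -c "
from station import env
print(env.sign_off())"
```

```text
the job is handed in; nothing more can be done
None
```

The right head is the one set right: the blade slid in with no jam, so the other two were not tried. The gauge is fully home there, released and upright on the table, and the job is handed in (about 13.6 s used; no verdict was returned).

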